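# Scrub the rinse beaker, then hold the brush level over the drip tray

### The arm

A 6-joint arm with a two-finger parallel gripper is mounted at the origin on the work surface. World frame = base frame: x ahead of the robot, y to its left, z up, the work surface at z = 0. Lengths are in mm, angles in degrees, forces in N, time in s.
With the tool pointing down it reaches from about 375 to 975 mm from the base axis. Payload 3.8 kg.
Tool frame: the origin (TCP) lies on the front face of the gripper's body, between the roots of the fingers; the fingertips stand 64 mm ahead of it and the grasp point (between the pads) lies 45 mm ahead of it; z points along the fingers, y is the direction in which the jaws open and shut (so a half turn about z gives the same grasp; the last joint's range is limited). The gripper opens to 88 mm and grips with 3 to 60 N. Pads are 18 mm wide; open, the fingers measure 123 mm over their backs; the gripper's body (75 mm by 187 mm) begins 45 mm behind the grasp point.
Start: joints at [-70.64, 15.12, 91.902, -0, 72.978, -2.114], TCP at [247.103, -628.139, 302.706] pointing down, gripper open.
Joint ranges: [-150.88, 150.88], [-54.13, 125.18], [17.81, 147.31], [-75.09, 255.09], [0, 152.58], [-146.25, 146.25]. Speed limits (degrees/s): [147.25, 147.25, 180, 180, 180, 180].

### API

Orientations are given as [roll, pitch, yaw] about the fixed x, y, z axes, in that order (R = Rz(yaw) Ry(pitch) Rx(roll)).
In Python, from station import * gives the robot as it stands.
- The arm moves only by the tool step_arm, never from a script. Its arguments are lists of equal length, an entry for each row: "linear": the shift along the tool's x, y, z in units of 25 mm (1.0 is 25 mm), a list of three; "turn": the turn about the tool's z in units of 6 degrees (1.0 is 6 degrees); "fingers": the opening, from -1 (shut) to 1 (fully open). In form: {"linear": [[x, y, z], ...], "turn": [turn, ...], "fingers": [fingers, ...]}. A call has 1 to 12 rows; each row shifts and turns the commanded pose from where the row before left it, along the tool's axes as they then stand; what a row does not reach is not made up. A row lasts 1/12 s, in which the tool goes at most 41.7 mm and 7.16 degrees, less where a joint would pass 70% of its speed; a pose out of reach is approached as far as the arm can. A call is refused whole if a number of a shift passes 1 or a number of a turn 1, either way. A call with a gripper value outside its range is refused whole. The fingers move at their own pace and stop on an object; "newtons" is the grip in N (left out, the last holds). Time passes only in rows, so rows that do not move let the fingers close. It gives the time, the measured TCP pose, the force and the opening at its end, in the units of the state.
- get_obs(): the state, without advancing time (a new reading comes with each control period).
- snapshot(name): name is "scene" or "top"; returns the picture (480x640x3 uint8, red, green, blue); there is no depth.
- calibration(name): a dict with "mtx" (3x3 intrinsics, pixels), "eye" and "attitude" of the camera in the world. Camera axes: x right, y up, looking along -z (the intrinsics and any distortion apply to the point x, -y, -z); pixel columns grow to the right and rows downward; lengths in mm; the calibration is good to about 2 mm. A picture is of the moment at which its call begins. calibration takes no time and is no camera call.
- job_done(): hands the job in, once; it reports no verdict.
Trained networks look in the newest picture that a camera, given by its name, has taken for a name from the list of things; names that differ only in an ending like _2 or _b are one class to them, and where a whole thing is asked for, a point or a joint stands for the part that bears it (a point fixed in the world has none). Each returns a list of dicts, best first, with "p" (0 to 1); they miss things now and then, are a little off and sometimes report something else, mostly with a low value. They report only what shows in the picture. A call takes as long as a camera call. They do not tell look-alikes from the thing itself.
- boxes_of(camera, query): "box" ([left, top, right, bottom] in pixels, round what is visible of it).
The state is a dict: "t": time; "joint_pos": joint angles; "qd": joint speeds; "joint_efforts": joint torques, N m; "tcp_pos": TCP position; "tool_rot": TCP orientation; "force": force on the tool from outside, world axes, zero at the start; "torque": the same for the moment, N m; "finger_gap": finger opening in mm.
Only numpy, scipy, OpenCV 4.12 (cv2) and the standard library are available. Lean on these libraries where they do the work, as an engineer would, in place of code of your own. Each camera call takes 0.05 s, during which the arm holds its last target. There are 200 camera calls.

### The job

Take the brush that stands in the clamped glass beaker by its handle and scrub the inside with two full strokes: up until the bristles reach the rim, but with their lower end still inside, and back down to the bottom, twice. Then draw the brush right out, turn it from upright to about level, and hold its bristle head over the steel drip tray, with the whole brush higher than the beaker's rim, so that it can be inspected. Finish while still holding it there at rest; do not put it down, and leave the bottle, jar and carton where they are.

Things in the scene. Friction and masses are not known exactly. Their poses are not given: they have to be found in the camera images.
- beaker: clear glass beaker (62 mm outside, 54 mm bore, 120 mm deep) in a black collar (72 mm across, top at 42 mm) on a grey foot plate 120 x 120 x 20 mm, all fixed to the bench, left or right of the robot's centre line, the tray on the other side. Origin: centre of the plate's underside, at bench level; z up along the bore's axis. Inner floor 25 mm, rim 145 mm above the bench.
- brush: bottle brush, 215 mm, 50 to 95 g, standing loose and upright in the beaker on its bristles, top 240 mm above the bench. Origin: centre of the lower end; z runs along it to the handle's top. From the lower end: white bristle head, 43 mm diameter, to 60 mm; steel stem, 6 mm, to 125 mm; black round handle, 18 mm diameter, 125 to 215 mm, all above the rim.
- brush_foot (a point): lower end of the brush, on its axis (0 mm along)
- brush_head (a point): middle of the bristle head, on the brush's axis, 30 mm from the lower end
- brush_top (a point): upper end of the brush's handle, on its axis, 215 mm from the lower end
- tray: shallow open steel drip tray, 160 mm (its x) x 220 mm (its y), 22 mm high, 4 mm walls, fixed to the bench. Origin: centre of its underside, at bench level.
- bottle: bystander: amber glass bottle with white cap, 56 mm in diameter, 125 mm high, loose. Origin: centre of its underside.
- jar: bystander: small clear jar with black cap, 44 mm in diameter, 55 mm high, loose. Origin: centre of its underside.
- carton: bystander: flat white carton 65 mm (its x) x 300 mm (its y) x 45 mm high, loose, beyond the work. Origin: centre of its underside.
Not all that is in view belongs to the job. What is shaped like the brush but yellow is not meant.

How it is judged (in metres and radians):
On the way, in this order (a step that is already met when the one before it is completed fails the run):
1. first stroke up: the brush's lower end is at least 40 mm above the inner floor, still below the rim, inside the beaker (horizontal distance between brush_foot and beaker below 0.03 m and z of brush_foot in the frame of beaker between 0.065 and 0.145 m), for 0.05 s.
2. first stroke down: the lower end is back within 12 mm of the inner floor (horizontal distance between brush_foot and beaker below 0.03 m and z of brush_foot in the frame of beaker below 0.037 m), for 0.05 s.
3. second stroke up (all of step 1), for 0.05 s.
4. second stroke down (all of step 2), for 0.05 s.
5. the brush is drawn out: its lower end is above the rim (z of brush_foot in the frame of beaker above 0.147 m), for 0.05 s.
At the end, for the whole second after the job is handed in: The fingers hold the brush at rest (under 0.03 m/s, 0.3 rad/s), its axis within 30 degrees of level, both ends over 145 mm above the bench (the rim's height), the middle of its bristle head above the tray's 160 x 220 mm outline, touching neither beaker, tray nor bystanders (height (world z) of each of brush_foot, brush_top above 0.145 m and angle between brush's own z axis and vertical between 1.047 and 2.094 rad and x of brush_head in the frame of tray between -0.08 and 0.08 m and y of brush_head in the frame of tray between -0.11 and 0.11 m and contact force between the fingers and brush above 0.5 N and contact force between brush and beaker below 0.1 N and contact force between brush and tray below 0.1 N and contact force between brush and bottle below 0.1 N and contact force between brush and jar below 0.1 N and contact force between brush and carton below 0.1 N and linear speed of brush below 0.03 m/s and angular speed of brush below 0.3 rad/s); the arm keeps its last pose, push and grip.
It fails at once if the bottle is moved by more than 30 mm (distance of bottle from where it was at the start of the episode above 0.03 m).
It fails at once if the jar is moved by more than 30 mm (distance of jar from where it was at the start of the episode above 0.03 m).
It fails at once if the carton is moved by more than 30 mm (distance of carton from where it was at the start of the episode above 0.03 m).
It also fails if it takes over 48 s, if anything falls off the work surface, if the arm or the gripper's body presses on something with over 40 N, if the wrist force passes 120 N, or if a joint passes its speed limit or range.

## Working session

There is one attempt and no reset: what is moved stays moved. The work goes in short steps, Python scripts to look and compute and a tool call to move; the robot and the scene stay as the last step left them, time stands still between calls to the robot, and variables do not carry over. Pictures are saved under pics/ and viewed, about 8 in all and at most 12, crops included, and the job is handed in when it is done.

Besides the shell and the picture viewer there is one more tool, called in YAML: its name, and indented under it one key for each argument. step_arm: Moves the arm, as the interface text tells. Its arguments: {"type":"object","properties":{"linear":{"type":"array","items":{"type":"array","items":{"type":"number"}}},"turn":{"type":"array","items":{"type":"number"}},"fingers":{"type":"array","items":{"type":"number"}},"newtons":{"type":"number"}},"required":["linear","turn","fingers"]}

```bash
mkdir -p pics; ls; python3 - <<'E'
from station import *
import cv2
for n in("scene","top"):
    im=snapshot(n); cv2.imwrite(f"pics/{n}0.png",cv2.cvtColor(im,cv2.COLOR_RGB2BGR))
    c=calibration(n); print(n,c)
    for q in("beaker","brush","tray","bottle","jar","carton"):
        print(q,[(round(d["p"],2),[round(v) for v in d["box"]]) for d in boxes_of(n,q)][:3])
print(get_obs())
E
```

```text
pics
scene {'mtx': array([[546.00763872,   0.        , 318.19377778],
       [  0.        , 546.00763872, 245.44529362],
       [  0.        ,   0.        ,   1.        ]]), 'eye': array([1075.31390152, -152.12335714,  946.15721844]), 'attitude': array([31.54412149, -0.12603542, 70.35722717])}
beaker [(0.69, [357, 155, 430, 242])]
brush [(0.81, [381, 208, 413, 283]), (0.77, [402, 135, 416, 180])]
tray [(0.55, [120, 246, 252, 354])]
bottle [(0.65, [307, 263, 337, 318])]
jar [(0.58, [267, 194, 294, 225])]
carton []
top {'mtx': array([[623.45039503,   0.        , 324.51817914],
       [  0.        , 623.45039503, 229.01750813],
       [  0.        ,   0.        ,   1.        ]]), 'eye': array([ 521.07206759,   11.38366015, 1198.33944729]), 'attitude': array([ 5.50230984e+00, -5.58814688e-02, -9.17194815e+01])}
beaker [(0.71, [168, 260, 260, 348])]
brush [(0.94, [182, 289, 218, 311]), (0.73, [224, 212, 257, 241])]
tray [(0.64, [389, 223, 513, 308]), (0.59, [183, 290, 213, 312])]
bottle [(0.81, [313, 203, 341, 236])]
jar [(0.67, [323, 323, 343, 345])]
carton [(0.57, [237, 123, 398, 180])]
{'t': 0.7, 'joint_pos': array([-7.06387748e+01,  1.51184124e+01,  9.19019839e+01,  1.15198617e-03,
        7.29781644e+01, -2.11320966e+00]), 'qd': array([ 0.00313644, -0.0270504 ,  0.06397901, -0.04547099,  0.0312315 ,
       -0.05003063]), 'joint_efforts': array([-1.29518106e-03, -5.01847851e+01, -3.57147610e+01,  7.30324583e-02,
        1.85415382e-02, -2.18934417e-05]), 'tcp_pos': array([ 247.12056161, -628.13158409,  302.73282054]), 'tool_rot': array([ 1.79998521e+02, -1.04770580e-03,  2.14740976e+01]), 'force': array([-0.32064102, -0.42645161, -0.53997244]), 'torque': array([-0.01909223, -0.03597162, -0.05229743]), 'finger_gap': 88.19072566197492}
```

View pics/scene0.png

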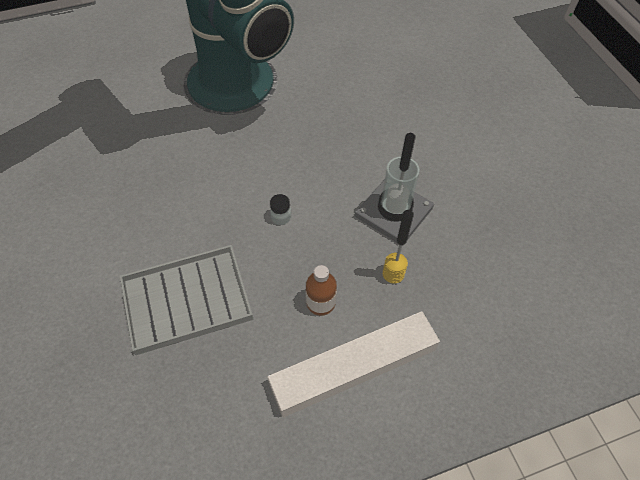

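View pics/top0.png

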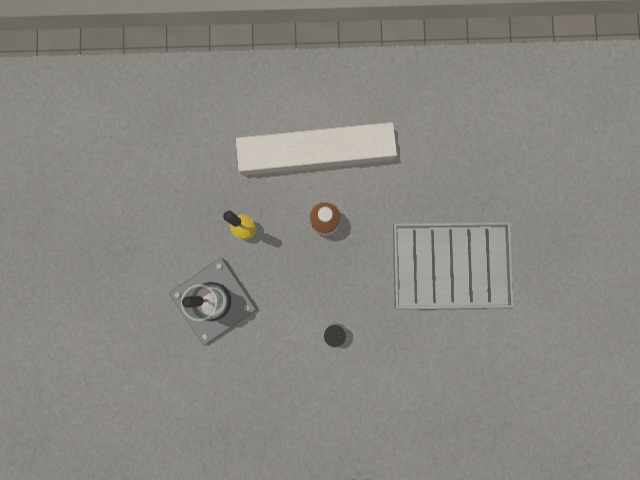

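The wanted brush has its handle at (408,150) in scene and (193,301) in top, standing in the beaker at (402,190) and (210,302). It can be confused with the yellow decoy standing free on the bench: head at scene (395,268), top (243,228). The bottle is at top (325,217), the jar at (335,336), the tray at (453,266) and the carton at (317,148). Next I compute positions and take a close crop.

```bash
cat > h.py <<'E'
from station import *
import cv2, numpy as np
from scipy.spatial.transform import Rotation as R
def ray(n,uv):
    c=calibration(n); M=R.from_euler('xyz',c["attitude"],degrees=True).as_matrix()
    p=np.linalg.solve(c["mtx"],[uv[0],uv[1],1]); return c["eye"],M@(p*[1,-1,-1])
def atz(n,uv,z):
    e,d=ray(n,uv); return (e+d*(z-e[2])/d[2]).round(1)
def tri(a,b):
    (e,d),(f,g)=ray("scene",a),ray("top",b)
    s=np.linalg.lstsq(np.c_[d,-g],f-e,rcond=None)[0]; p,q=e+s[0]*d,f+s[1]*g
    return ((p+q)/2).round(1),round(float(np.linalg.norm(p-q)),1)
def proj(n,P):
    c=calibration(n); M=R.from_euler('xyz',c["attitude"],degrees=True).as_matrix()
    p=(M.T@(np.array(P,float)-c["eye"]))*[1,-1,-1]; q=c["mtx"]@p; return (q[:2]/q[2]).round(1)
E
python3 - <<'E'
from h import *
print("plate corners z20",[atz("top",p,20) for p in((222,259),(256,309),(206,344),(168,295))])
print("brush top tri",tri((409,136),(185,302)))
print("tray corners z22",[atz("top",p,22) for p in((395,224),(510,223),(512,308),(396,309))])
print("bottle top",atz("top",(325,214),125),"jar",atz("top",(335,335),55),"yellow top",tri((407,213),(229,215)), "yel head", atz("top",(243,228),60))
print("carton z45",[atz("top",p,45) for p in((236,140),(393,124),(398,158),(240,173))])
a=cv2.resize(cv2.imread("pics/top0.png")[240:350,150:270],None,fx=5,fy=5,interpolation=cv2.INTER_CUBIC)[:,:]
b=cv2.resize(cv2.imread("pics/scene0.png")[120:250,350:440],None,fx=4.2,fy=4.2,interpolation=cv2.INTER_CUBIC)
o=np.zeros((550,a.shape[1]+b.shape[1],3),np.uint8);o[:a.shape[0],:a.shape[1]]=a;o[:min(550,b.shape[0]),a.shape[1]:]=b[:550]
cv2.imwrite("pics/crop1.png",cv2.resize(o,None,fx=.8,fy=.8))
E
```

```text
plate corners z20 [array([583.4, 202.2,  20. ]), array([487.7, 139.8,  20. ]), array([425.7, 234.3,  20. ]), array([518.8, 304.6,  20. ])]
brush top tri (array([507. , 223. , 234.6]), 4.4)
tray corners z22 [array([ 639.9, -127.1,   22. ]), array([ 635.2, -345.4,   22. ]), array([ 475.2, -339.7,   22. ]), array([ 479.9, -122.4,   22. ])]
bottle top [650.5   5.6 125. ] jar [437.6  -6.2  55. ] yellow top (array([642.6, 158.4, 214. ]), 0.6) yel head [637.  156.4  60. ]
carton z45 [array([805.5, 168.6,  45. ]), array([ 827.5, -128.4,   45. ]), array([ 762. , -135.1,   45. ]), array([742.3, 162.1,  45. ])]
```

View pics/crop1.png

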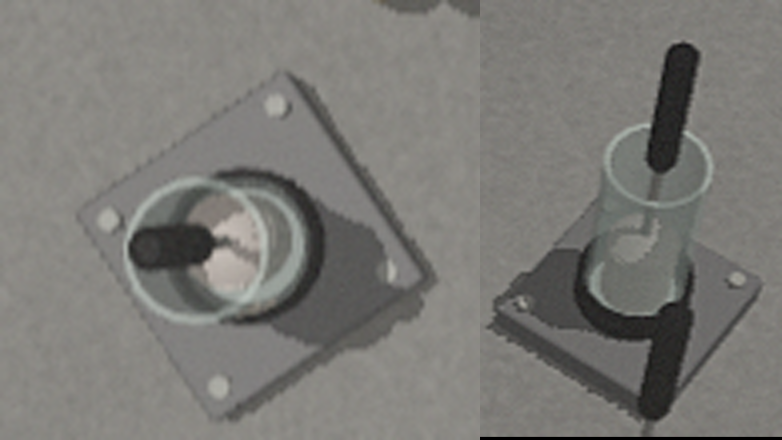

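step_arm:
  linear:
    - [0,0,-0.2]
    - [0,0,-0.2]
    - [0,0,-0.2]
    - [0,0,-0.2]
    - [0,0,-0.2]
    - [0,0,-0.2]
    - [0,0,-0.2]
    - [0,0,-0.2]
    - [0,0,-0.2]
    - [0,0,-0.2]
    - [0,0,-0.2]
    - [0,0,-0.2]
  turn: [-0.95,-0.95,-0.95,-0.95,-0.95,-0.95,-0.95,-0.95,-0.95,-0.95,-0.95,-0.97]
  fingers: [1,1,1,1,1,1,1,1,1,1,1,1]

```text
t: 1.7
tcp_pos: [247.1, -628.1, 363.0]
tool_rot: [180.0, 0.0, 90.3]
force: [0.5, 0.3, 0.4]
finger_gap: 88.3
```

step_arm:
  linear:
    - [1,0.8,0]
    - [1,0.8,0]
    - [1,0.8,0]
    - [1,0.8,0]
    - [1,0.8,0]
    - [1,0.8,0]
    - [1,0.8,0]
    - [1,0.8,0]
    - [1,0.8,0]
    - [1,0.8,0]
    - [1,0.8,0]
    - [1,0.8,0]
  turn: [0,0,0,0,0,0,0,0,0,0,0,0]
  fingers: [1,1,1,1,1,1,1,1,1,1,1,1]

```text
t: 2.7
tcp_pos: [487.9, -326.8, 363.0]
tool_rot: [180.0, 0.0, 90.0]
force: [1.0, 0.2, 1.3]
finger_gap: 88.1
```

step_arm:
  linear:
    - [1,0,0]
    - [1,0,0]
    - [1,0,0]
    - [1,0,0]
    - [1,0,0]
    - [1,0,0]
    - [1,0,0]
    - [1,0,0]
    - [1,0,0]
    - [1,0,0]
    - [1,0,0]
    - [1,0,0]
  turn: [0,0,0,0,0,0,0,0,0,0,0,0]
  fingers: [1,1,1,1,1,1,1,1,1,1,1,1]

```text
t: 3.7
tcp_pos: [486.9, -27.0, 363.0]
tool_rot: [180.0, 0.0, 90.0]
force: [0.4, 0.9, 0.1]
finger_gap: 88.0
```

```bash
python3 - <<'E'
from h import *
o=get_obs();print(o["t"],o["tcp_pos"],o["tool_rot"],o["joint_pos"],o["force"])
print("brush top", atz("top",(187.5,301.7),240), proj("scene",(507,222,240)),proj("scene",(507,222,150)), proj("top",(507,222,150)))
# rim centre from crop
print("rim",atz("top",(150+199/4,240+251/4),145))
E
```

```text
3.7 [486.9485095  -26.9749629  362.98657011] [1.79962692e+02 4.98668336e-03 8.99897877e+01] [-6.09673708e+00 -7.45323964e+00  1.09569674e+02 -1.02577735e-03
  7.78459396e+01 -6.08631074e+00] [0.43743572 0.89298345 0.13655013]
brush top [508.1 220.1 240. ] [410.2 133.9] [403.2 167.3] [198.1 301.3]
rim [504.5 220.3 145. ]
```

step_arm:
  linear:
    - [1,0.08,0]
    - [1,0.08,0]
    - [1,0.08,0]
    - [1,0.08,0]
    - [1,0.08,0]
    - [1,0.08,0]
    - [1,0.08,0]
    - [1,0.08,0]
    - [1,0.08,0]
    - [0.9,0.08,0]
    - [0,0,0]
    - [0,0,0]
  turn: [0,0,0,0,0,0,0,0,0,0,0,0]
  fingers: [1,1,1,1,1,1,1,1,1,1,1,1]

```text
t: 4.7
tcp_pos: [507.0, 220.1, 362.6]
tool_rot: [-180.0, 0.0, 90.1]
force: [-0.2, 0.1, -0.5]
finger_gap: 88.0
```

```bash
python3 - <<'E'
from h import *
o=get_obs();print(o["t"],o["tcp_pos"])
a=snapshot("scene")[60:260,310:510];b=snapshot("top")[200:400,100:300]
cv2.imwrite("pics/pre.png",cv2.cvtColor(cv2.resize(np.hstack([a,b]),None,fx=2,fy=2,interpolation=cv2.INTER_CUBIC),cv2.COLOR_RGB2BGR))
E
```

```text
4.7 [507.0146178  220.05843336 362.62130006]
```

View pics/pre.png

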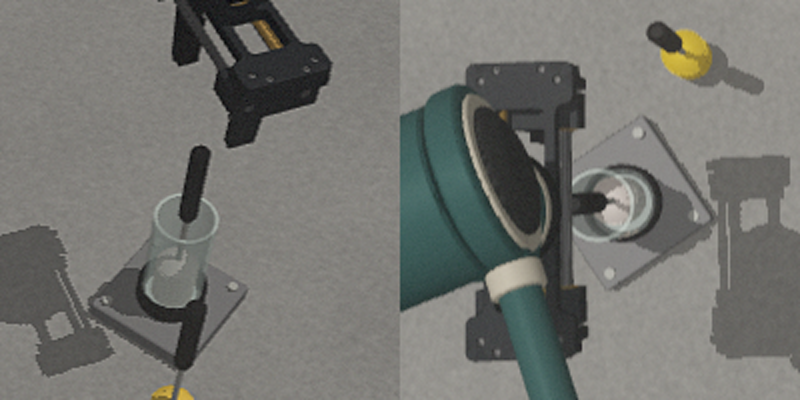

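The gripper hangs centred over the brush: fingers at about (185,45) and (240,120) in the left half, handle at (197,160) between them. I lower it and close.

step_arm:
  linear:
    - [0,0,0.6]
    - [0,0,0.6]
    - [0,0,0.6]
    - [0,0,0.6]
    - [0,0,0.6]
    - [0,0,0.6]
    - [0,0,0.7]
    - [0,0,0]
    - [0,0,0]
    - [0,0,0]
    - [0,0,0]
    - [0,0,0]
  turn: [0,0,0,0,0,0,0,0,0,0,0,0]
  fingers: [1,1,1,1,1,1,1,1,-1,-1,-1,-1]
  newtons: 30

```text
t: 5.8
tcp_pos: [508.0, 219.4, 256.8]
tool_rot: [179.9, -0.1, 90.0]
force: [-0.6, -0.1, -0.6]
finger_gap: 63.4
```

step_arm:
  linear:
    - [0,0,0]
    - [0,0,0]
    - [0,0,0]
    - [0,0,0]
    - [0,0,0]
    - [0,0,0]
  turn: [0,0,0,0,0,0]
  fingers: [-1,-1,-1,-1,-1,-1]

```text
t: 6.3
tcp_pos: [507.1, 219.4, 255.1]
tool_rot: [-180.0, 0.0, 90.0]
force: [0.6, -0.5, 0.0]
finger_gap: 23.4
```

step_arm:
  linear:
    - [0,0,0]
    - [0,0,0]
    - [0,0,0]
    - [0,0,0]
  turn: [0,0,0,0]
  fingers: [-1,-1,-1,-1]

```text
t: 6.63
tcp_pos: [507.2, 219.3, 255.2]
tool_rot: [-180.0, 0.0, 90.0]
force: [0.0, 1.0, 0.6]
finger_gap: 17.0
```

step_arm:
  linear:
    - [0,0,-0.2]
    - [0,0,-0.4]
    - [0,0,-0.4]
    - [0,0,-0.4]
    - [0,0,-0.4]
    - [0,0,-0.4]
    - [0,0,-0.4]
    - [0,0,-0.2]
    - [0,0,0]
    - [0,0,0]
  turn: [0,0,0,0,0,0,0,0,0,0]
  fingers: [-1,-1,-1,-1,-1,-1,-1,-1,-1,-1]

```text
t: 7.47
tcp_pos: [507.3, 219.4, 325.6]
tool_rot: [180.0, -0.0, 90.0]
force: [-0.5, -0.3, -0.4]
finger_gap: 17.2
```

```bash
python3 - <<'E'
from h import *
o=get_obs();print(o["t"],o["tcp_pos"],o["force"],o["finger_gap"])
print(proj("scene",(504,220,95)),proj("scene",(504,220,145)))
a=snapshot("scene")[60:260,310:510];b=snapshot("top")[200:400,100:300]
cv2.imwrite("pics/up1.png",cv2.cvtColor(cv2.resize(np.hstack([a,b]),None,fx=2,fy=2,interpolation=cv2.INTER_CUBIC),cv2.COLOR_RGB2BGR))
E
```

```text
7.4667 [507.31022397 219.37865264 325.60910282] [-0.52946286 -0.25336618 -0.4414464 ] 17.179376601387204
[397.9 184.5] [401.2 168.1]
```

View pics/up1.png

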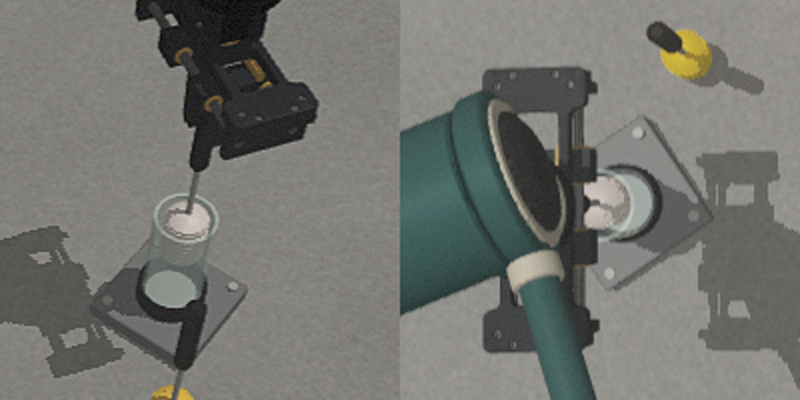

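The bristle head, at (187,218) in the left half, now sits in the beaker's mouth with its lower end inside. I carry on with the strokes.

step_arm:
  linear:
    - [0,0,0.2]
    - [0,0,0.4]
    - [0,0,0.4]
    - [0,0,0.4]
    - [0,0,0.4]
    - [0,0,0.4]
    - [0,0,0.3]
    - [0,0,0.2]
    - [0,0,0]
    - [0,0,0]
    - [0,0,0]
  turn: [0,0,0,0,0,0,0,0,0,0,0]
  fingers: [-1,-1,-1,-1,-1,-1,-1,-1,-1,-1,-1]

```text
t: 8.48
tcp_pos: [507.6, 219.5, 258.3]
tool_rot: [179.9, -0.0, 90.0]
force: [0.4, 0.3, -0.2]
finger_gap: 17.4
```

step_arm:
  linear:
    - [0,0,-0.2]
    - [0,0,-0.4]
    - [0,0,-0.4]
    - [0,0,-0.4]
    - [0,0,-0.4]
    - [0,0,-0.4]
    - [0,0,-0.3]
    - [0,0,-0.2]
    - [0,0,0]
    - [0,0,0]
    - [0,0,0]
  turn: [0,0,0,0,0,0,0,0,0,0,0]
  fingers: [-1,-1,-1,-1,-1,-1,-1,-1,-1,-1,-1]

```text
t: 9.4
tcp_pos: [506.9, 219.2, 324.6]
tool_rot: [-179.9, 0.0, 90.0]
force: [0.1, 0.3, -0.6]
finger_gap: 16.9
```

step_arm:
  linear:
    - [0,0,0.2]
    - [0,0,0.4]
    - [0,0,0.4]
    - [0,0,0.4]
    - [0,0,0.4]
    - [0,0,0.4]
    - [0,0,0.3]
    - [0,0,0.2]
    - [0,0,0]
    - [0,0,0]
    - [0,0,0]
  turn: [0,0,0,0,0,0,0,0,0,0,0]
  fingers: [-1,-1,-1,-1,-1,-1,-1,-1,-1,-1,-1]

```text
t: 10.32
tcp_pos: [507.6, 219.5, 258.3]
tool_rot: [179.9, -0.0, 90.0]
force: [0.2, -0.2, -0.3]
finger_gap: 17.1
```

step_arm:
  linear:
    - [0,0,-0.4]
    - [0,0,-0.8]
    - [0,0,-0.8]
    - [0,0,-0.8]
    - [0,0,-0.8]
    - [0,0,-0.8]
    - [0,0,-0.8]
    - [0,0,-0.4]
    - [0,0,-0.2]
    - [0,0,0]
  turn: [0,0,0,0,0,0,0,0,0,0]
  fingers: [-1,-1,-1,-1,-1,-1,-1,-1,-1,-1]

```text
t: 11.15
tcp_pos: [507.6, 219.5, 404.7]
tool_rot: [179.8, -0.1, 90.0]
force: [0.1, -0.4, -1.1]
finger_gap: 16.9
```

step_arm:
  linear:
    - [-0.3,0,0]
    - [-0.6,0,0]
    - [-0.6,0,0]
    - [-0.6,0,0]
    - [-0.6,0,0]
    - [-0.3,0,0]
    - [0,0,0.4]
    - [0,0,0.8]
    - [0,0,0.8]
    - [0,0,0.6]
    - [0,0,0]
    - [0,0,0]
  turn: [0,0,0,0,0,0,0,0,0,0,0,0]
  fingers: [-1,-1,-1,-1,-1,-1,-1,-1,-1,-1,-1,-1]

```text
t: 12.15
tcp_pos: [506.2, 144.5, 335.6]
tool_rot: [-179.8, 0.0, 90.0]
force: [0.3, -0.5, 0.6]
finger_gap: 17.3
```

```bash
python3 - <<'E'
from h import *
o=get_obs();print(o["t"],o["tcp_pos"],o["force"],o["finger_gap"])
th=np.radians(np.linspace(0,88,25));L=150
y=189.3+L*np.sin(th)-21.5*np.cos(th);z=145+L*np.cos(th)+21.5*np.sin(th)
print(np.c_[np.degrees(th),y,z+45].round(0)[::6].tolist())
print((np.diff(y)/25).round(2).tolist(),(-np.diff(z)/25).round(2).tolist())
a=snapshot("scene")[60:260,310:510];b=snapshot("top")[200:400,100:300]
cv2.imwrite("pics/out.png",cv2.cvtColor(cv2.resize(np.hstack([a,b]),None,fx=2,fy=2,interpolation=cv2.INTER_CUBIC),cv2.COLOR_RGB2BGR))
E
```

```text
12.15 [506.20597397 144.52504833 335.59913915] [ 0.32892598 -0.51512583  0.60791868] 17.26593049461486
[[0.0, 168.0, 340.0], [22.0, 226.0, 337.0], [44.0, 278.0, 313.0], [66.0, 318.0, 271.0], [88.0, 338.0, 217.0]]
[0.39, 0.39, 0.39, 0.39, 0.38, 0.38, 0.37, 0.37, 0.36, 0.35, 0.33, 0.32, 0.31, 0.29, 0.27, 0.26, 0.24, 0.22, 0.2, 0.17, 0.15, 0.13, 0.1, 0.08] [-0.04, -0.02, 0.01, 0.03, 0.06, 0.08, 0.1, 0.13, 0.15, 0.17, 0.2, 0.22, 0.24, 0.26, 0.27, 0.29, 0.31, 0.32, 0.33, 0.35, 0.36, 0.37, 0.37, 0.38]
```

View pics/out.png

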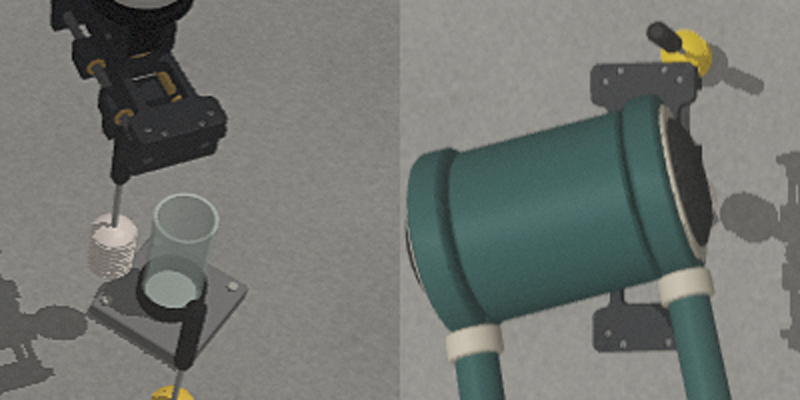

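The brush is out and held upright; its head, at (112,245) in the left half, is beside the beaker's -y wall. The tool can't tilt, so I'll swing the brush level in the grip by levering the head against the fixed rim.

step_arm:
  linear:
    - [0.4,0,-0.1]
    - [0.4,0,-0.1]
    - [0.4,0,0]
    - [0.4,0,0]
    - [0.4,0,0]
    - [0.4,0,0]
    - [0.4,0,0.1]
    - [0.4,0,0.1]
  turn: [0,0,0,0,0,0,0,0]
  fingers: [-1,-1,-1,-1,-1,-1,-1,-1]
  newtons: 25

```text
t: 12.92
tcp_pos: [507.3, 225.6, 337.9]
tool_rot: [180.0, -0.0, 90.0]
force: [1.2, -2.7, 2.1]
finger_gap: 17.4
```

step_arm:
  linear:
    - [0.4,0,0.1]
    - [0.4,0,0.1]
    - [0.3,0,0.15]
    - [0.3,0,0.2]
    - [0.3,0,0.2]
    - [0,0,0]
  turn: [0,0,0,0,0,0]
  fingers: [-1,-1,-1,-1,-1,-1]

```text
t: 13.42
tcp_pos: [506.5, 268.0, 317.1]
tool_rot: [-179.9, 0.0, 90.1]
force: [0.2, -0.5, 0.4]
finger_gap: 17.2
```

```bash
python3 - <<'E'
from h import *
o=get_obs();print(o["t"],o["tcp_pos"],o["force"],o["torque"],o["finger_gap"])
a=snapshot("scene")[60:260,310:510];b=snapshot("top")[200:400,100:300]
cv2.imwrite("pics/piv.png",cv2.cvtColor(cv2.resize(np.hstack([a,b]),None,fx=2,fy=2,interpolation=cv2.INTER_CUBIC),cv2.COLOR_RGB2BGR))
E
```

```text
13.4167 [506.49808901 268.00747175 317.14931732] [ 0.21076856 -0.45273368  0.36777403] [-0.30756477 -0.26007542  0.02543616] 17.238939942175747
```

View pics/piv.png

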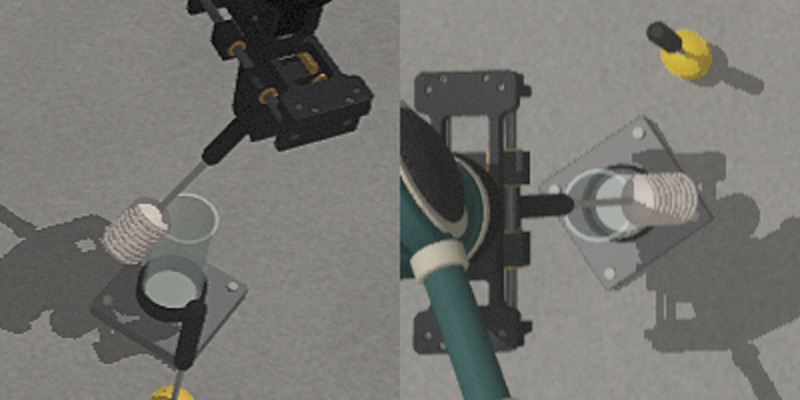

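The brush pivots cleanly in the grip: it now leans about 40°, with the head at (137,232) against the rim. I continue the arc.

step_arm:
  linear:
    - [0.4,0,0.2]
    - [0.3,0,0.25]
    - [0.3,0,0.25]
    - [0.25,0,0.3]
    - [0.25,0,0.3]
    - [0.25,0,0.3]
    - [0.25,0,0.3]
    - [0.2,0,0.3]
    - [0.2,0,0.35]
    - [0.2,0,0.35]
    - [0.15,0,0.35]
    - [0.1,0,0.35]
  turn: [0,0,0,0,0,0,0,0,0,0,0,0]
  fingers: [-1,-1,-1,-1,-1,-1,-1,-1,-1,-1,-1,-1]

```text
t: 14.52
tcp_pos: [507.1, 338.6, 227.9]
tool_rot: [-180.0, -0.0, 90.0]
force: [0.3, -0.2, 0.7]
finger_gap: 17.5
```

step_arm:
  linear:
    - [0.1,0,0.3]
    - [0,0,0]
    - [0,0,0]
  turn: [0,0,0]
  fingers: [-1,-1,-1]

```text
t: 14.77
tcp_pos: [506.9, 340.5, 220.8]
tool_rot: [-179.9, 0.0, 90.0]
force: [0.2, -0.1, 0.4]
finger_gap: 16.7
```

```bash
python3 - <<'E'
from h import *
o=get_obs();print(o["t"],o["tcp_pos"],o["force"],o["torque"],o["finger_gap"])
a=snapshot("scene")[60:260,310:510];b=snapshot("top")[200:400,100:300]
cv2.imwrite("pics/piv2.png",cv2.cvtColor(cv2.resize(np.hstack([a,b]),None,fx=2,fy=2,interpolation=cv2.INTER_CUBIC),cv2.COLOR_RGB2BGR))
E
```

```text
14.7667 [506.94501297 340.54758072 220.77728102] [ 0.18557217 -0.1468484   0.43886021] [-0.23007217 -0.11758761 -0.00090411] 16.706381888630563
```

View pics/piv2.png

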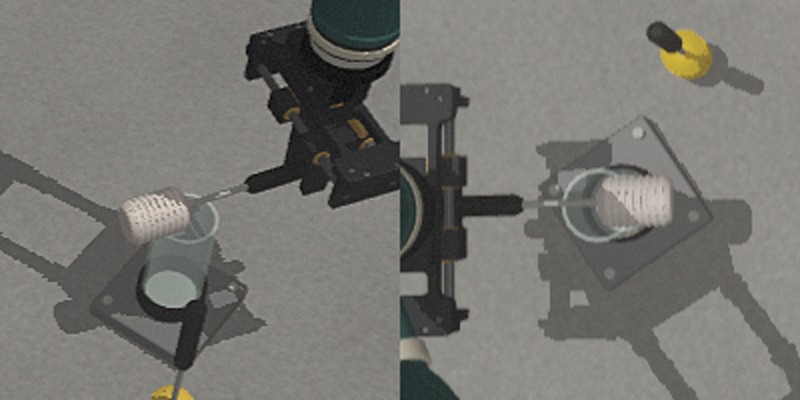

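Level, about 85° by the commanded arc, with the head at (153,215) resting on the rim. I tighten the grip, lift, and carry it to the tray.

step_arm:
  linear:
    - [0,0,0]
    - [0,0,0]
    - [0,0,-0.2]
    - [0,0,-0.4]
    - [0,0,-0.6]
    - [0,0,-0.6]
    - [0,0,-0.6]
    - [0,0,-0.6]
    - [0,0,-0.6]
    - [0,0,-0.4]
    - [0,0,-0.2]
    - [0,0,0]
  turn: [0,0,0,0,0,0,0,0,0,0,0,0]
  fingers: [-1,-1,-1,-1,-1,-1,-1,-1,-1,-1,-1,-1]
  newtons: 50

```text
t: 15.87
tcp_pos: [507.8, 341.0, 328.6]
tool_rot: [179.8, -0.1, 90.0]
force: [-0.4, -0.5, -0.3]
finger_gap: 16.6
```

step_arm:
  linear:
    - [-0.2,0,0]
    - [-0.4,0.1,0]
    - [-0.6,0.1,0]
    - [-0.7,0.1,0]
    - [-0.7,0.1,0]
    - [-0.7,0.1,0]
    - [-0.7,0.1,0]
    - [-0.7,0.1,0]
    - [-0.7,0.1,0]
    - [-0.7,0.1,0]
    - [-0.7,0.1,0]
    - [-0.7,0.1,0]
  turn: [0,0,0,0,0,0,0,0,0,0,0,0]
  fingers: [-1,-1,-1,-1,-1,-1,-1,-1,-1,-1,-1,-1]

```text
t: 16.87
tcp_pos: [534.2, 150.6, 325.4]
tool_rot: [-179.9, 0.1, 89.9]
force: [0.6, -0.1, 0.2]
finger_gap: 16.4
```

step_arm:
  linear:
    - [-0.7,0.1,0]
    - [-0.7,0.1,0]
    - [-0.7,0.1,0]
    - [-0.7,0.1,0]
    - [-0.7,0.1,0]
    - [-0.7,0.1,0]
    - [-0.7,0.1,0]
    - [-0.7,0.1,0]
    - [-0.7,0.1,0]
    - [-0.7,0,0]
    - [-0.7,0,0]
    - [-0.6,0,0]
  turn: [0,0,0,0,0,0,0,0,0,0,0,0]
  fingers: [-1,-1,-1,-1,-1,-1,-1,-1,-1,-1,-1,-1]

```text
t: 17.87
tcp_pos: [556.0, -56.8, 325.4]
tool_rot: [-179.9, 0.0, 89.9]
force: [0.8, -0.1, -1.3]
finger_gap: 16.6
```

step_arm:
  linear:
    - [-0.4,0,0]
    - [-0.3,0,0]
    - [-0.2,0,0]
    - [-0.1,0,0]
    - [0,0,0]
    - [0,0,0]
    - [0,0,0]
    - [0,0,0]
    - [0,0,0]
    - [0,0,0]
  turn: [0,0,0,0,0,0,0,0,0,0]
  fingers: [-1,-1,-1,-1,-1,-1,-1,-1,-1,-1]

```text
t: 18.7
tcp_pos: [557.2, -79.0, 326.5]
tool_rot: [180.0, -0.0, 90.0]
force: [-0.4, 0.1, -0.3]
finger_gap: 16.6
```

```bash
python3 - <<'E'
from h import *
o=get_obs();print(o["t"],o["tcp_pos"],o["force"],o["torque"],o["finger_gap"])
g=o["tcp_pos"]-[0,0,45]
for n in("scene","top"): print(n,"head expected",proj(n,g+[0,-155,-10]))
a=snapshot("scene");b=snapshot("top")
for n in("scene","top"): print(n,[(round(d["p"],2),np.round(d["box"]).tolist()) for d in boxes_of(n,"brush")][:3])
cv2.imwrite("pics/fin.png",cv2.cvtColor(np.hstack([a[100:420,60:460],b[60:380,240:640]]),cv2.COLOR_RGB2BGR))
E
```

```text
18.7 [557.21586396 -79.02985389 326.50223599] [-0.38133762  0.13040619 -0.28318329] [ 0.03319152 -0.12871562 -0.01214897] 16.557244012576188
scene head expected [148.9 218.8]
top head expected [488.2 259.7]
scene [(0.79, [128.0, 190.0, 233.0, 238.0]), (0.61, [383.0, 210.0, 412.0, 285.0])]
top [(0.94, [487.0, 246.0, 512.0, 276.0]), (0.56, [223.0, 212.0, 256.0, 241.0])]
```

View pics/fin.png

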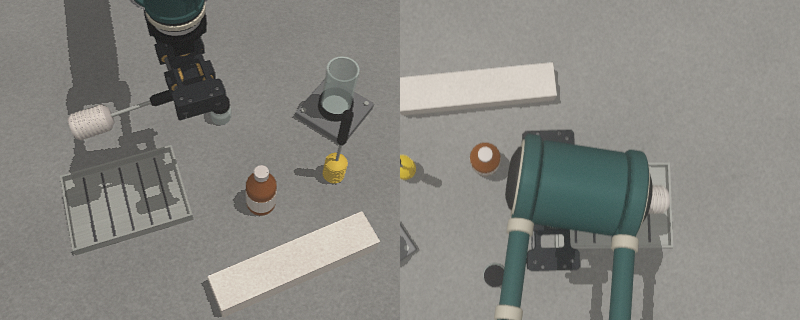

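The brush is held level: its head is at scene (150,222), against (149,219) predicted for the point over the tray's centre. The bottle, jar and carton look undisturbed. I hand the job in.

```bash
python3 - <<'E'
from station import *
o=get_obs();print(o["t"],o["tcp_pos"],o["qd"].round(2),o["finger_gap"]);print(job_done())
E
```

```text
18.9 [557.16608714 -79.30543603 326.47692304] [-0.14  0.04  0.06 -0.04  0.08 -0.1 ] 16.4864549357398
the job is handed in; nothing more can be done
None
```

The job is done and handed in at about 19 s of the 48 s allowed; the hand-in reports no verdict.

**What I did:** I took the white-bristled brush by its handle, gripping 30 mm below the top, and left the yellow look-alike alone. I made two strokes, raising the lower end to about 95 mm and lowering it back to about 25–28 mm, just above the floor. Then I drew the brush right out. The tool cannot tilt, so I levered the bristle head against the fixed beaker rim to swing the brush level in the grip. I then tightened to 50 N and carried the brush over the tray.

**Last checks:**
- **Position:** the bristle head showed within about 3 pixels of its predicted spot, roughly (557, -234) mm. That is the tray's centre as I measured it.
- **Height and angle:** the brush is about 275–280 mm above the bench and roughly 5° off level. The angle is judged from the commanded swing and the picture, not measured separately.
- **Grip:** the finger gap held steady at 16.5 mm and the arm was at rest.
- **Bystanders:** the bottle, jar and carton looked unmoved in the pictures; I did not re-measure them.

**Small disagreements:** the gap reads 16.5–17 mm on an 18 mm handle. The two camera views disagreed by about 4 mm on where the brush's top was at the start. Neither caused a problem.

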